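Balance the flange, then put the spare weights in the tilt-out bin

ROBOT

A 7-joint arm with a two-finger parallel gripper is mounted at the origin on the work surface. World frame = base frame: x ahead of the robot, y to its left, z up, the work surface at z = 0. Lengths are in m, angles in rad, forces in N, time in s.
With the tool pointing down it reaches from about 0.4 to 0.9 m from the base axis. Payload 5.6 kg.
Tool frame: the origin (TCP) lies midway between the tips of the shut fingers; the grasp point (between the pads) lies 19 mm behind it (tcp_to_grasp is the z of the grasp point in the tool frame, in m); z points along the fingers, y is the line along which they close (so a half turn about z gives the same grasp; the last joint's range is limited). The gripper opens to 92 mm and grips with 3 to 60 N. Pads are 20 mm wide; open, the fingers measure 128 mm over their backs; the gripper's body (75 mm by 189 mm) begins 69 mm behind the grasp point.
Start: joints at [-1.367, 0.468, -0.012, 1.603, 0.006, 1.071, -0.056], TCP at [0.159, 0.63, 0.215] pointing down, gripper open.
Joint ranges: [-2.53, 2.53], [-0.31, 2.02], [-1.57, 1.55], [0.28, 2.44], [-1.29, 4.43], [0.15, 1.84], [-2.92, 2.92]. Speed limits (rad/s): [2.57, 2.57, 3.14, 3.14, 3.14, 3.14, 3.14].

INTERFACE

Orientations are given as a rotation vector (axis times angle).
In Python, from plant import get_state, capture, camera_info, hand_in, tcp_to_grasp gives the robot as it stands. The module is installed in compiled form; this text tells all that it offers.
- The arm moves only by the shell command python3 -m crank 'ROWS' [OPENING]. ROWS is JSON, one flat list of numbers, 6 for each row, row after row: the shift along the world's x, y, z in cm, then the turn, a rotation vector about the world's x, y, z in rad. A call has 1 to 5 rows; each row shifts and turns the commanded pose from where the row before left it; what a row does not reach is not made up. A row lasts 1/8 s, in which the tool goes at most 62.5 mm and 10.7 degrees, less where a joint would pass 70% of its speed; a pose out of reach is approached as far as the arm can. A call is refused whole if a number of a shift passes 6.25 or a number of a turn 0.188, either way. A call with a gripper value outside its range is refused whole. OPENING is the opening in per cent of the stroke, from 0 (shut) to 100 (fully open), set as the call begins (- or left out, the last holds). The fingers move at their own pace and stop on an object; the grip force is fixed at half the most. Time passes only in rows, so rows that do not move let the fingers close. It gives the time, the measured TCP pose, the force, the opening and the grip force at its end, in the units of the state.
- get_state(): the state, without advancing time (a new reading comes with each control period).
- capture(name): name is "scene" or "top" or "wrist"; returns the picture (420x560x3 uint8, red, green, blue); there is no depth.
- camera_info(name): a dict with "K" (3x3 intrinsics, pixels), "world_to_cam" (4x4, takes a point from world to camera coordinates); the wrist camera has in their place "hand_eye" (4x4, takes a point from camera to tool coordinates, whose origin is the TCP and whose axes are the flange's). Camera axes: x right, y up, looking along -z (the intrinsics and any distortion apply to the point x, -y, -z); pixel columns grow to the right and rows downward; lengths in m; the calibration is good to about 2 mm. A picture is of the moment at which its call begins: read the wrist's pose just before it. camera_info takes no time and is no camera call.
- hand_in(): hands the job in; it is judged then, once.
The state is a dict: "clock": time; "joint_positions": joint angles; "qd": joint speeds; "joint_torque": joint torques, N m; "tcp_pos": TCP position; "tool_rot": TCP orientation; "wrist_force": force on the tool from outside, world axes, zero at the start; "torque": the same for the moment, N m; "gripper_width": finger opening in m; "grip_force": force on a finger pad.
Only numpy, scipy, OpenCV 4.12 (cv2) and the standard library are available. Lean on these libraries where they do the work, as an engineer would, in place of code of your own. Each camera call takes 0.05 s, during which the arm holds its last target. There are 200 camera calls.

TASK

Weigh the steel flange on the two-pan balance: set it on the left pan (robot's left), then stand brass weights on the right pan until the beam levels. Once it is level, tip the blue bin forward by its yellow bar, put every left-over weight in it and push the bin back until it clicks fully home, leaving the flange and its weights balanced on the pans. Don't knock over the glass beaker or the flask.

Things in the scene. Friction and masses are not known exactly. Their poses are not given: they have to be found in the camera images.
- balance: Teal two-pan bench balance, fixed to the table. Origin: on the table under the middle of the beam. x runs towards the back of the bench, y to the robot's left (it may be turned a little), z up. Beam lies along y, the pan centres are 125 mm either side at y = +/-125 mm. The grey centre post and white scale (70 mm wide) between the pans reach up to 95 mm.
- pan_left (a point): Centre of the upper face of the left pan (balance +y), a steel tray 110 mm (x) by 150 mm (y) with a 5 mm high, 3 mm thick rim; about 60 mm over the table when level. It moves straight up and down by at most 11 mm and stays horizontal, so where on the pan a thing stands does not matter. Axes as the balance's.
- pan_right (a point): Centre of the upper face of the right pan (balance -y), same shape and behaviour as the left. Four weights fit in one row along y, 36 mm apart.
- beam (a joint): Tilt of the balance's beam, rad: 0 is level, positive means the right pan is down, negative the left; stops at +/-0.087. One 100 g weight too many or too few sends it to the stop. It settles within about 1 s.
- binrack: Grey rack with clear roof and back, fixed to the table, 125 mm deep, 304 mm wide, its roof's top at 180 mm, with two bays. Open front faces the robot: x points from the front to the back, z up. Origin: on the table, vertically below the pivot of the blue bin, 35 mm behind the rack's front. The blue bin is in the bay on the robot's left (around y=0); the bay on the right (y about -150 mm) has a grey front that does not move.
- bin (a joint): Tilt of the blue bin, rad: 0 is fully home, up to 0.7 as its top tips forward towards the robot about the pivot at its bottom. An over-centre mechanism holds it home (about 2 to 3 N at the bar lets go), snaps it home by itself from below about 0.25, and holds it tipped beyond about 0.5.
- bin_pivot (a point): Point on the bin's pivot line, 55 mm over the table; turns with the bin. The pivot line is its y axis; x to the back, z up when the bin is home.
- bin_bar (a point): Middle of the bin's yellow pull bar, a round bar 10 mm thick and 90 mm long along y, level with the top of the bin's front. With the bin home it is 84 mm in front of and 105 mm above the pivot (so 160 mm over the table). Its middle stands 44 mm off the front: 39 mm free between, open from above, so fingers can hook behind it. Moves with the bin.
- bin_floor (a point): Centre of the bin's inner floor; turns with the bin (x to the back, y left, z up when home). The bin is 115 mm deep, 138 mm wide outside, walls 4 to 5 mm; front 110 mm high above the floor, sides 85 mm, back 75 mm. When home the rack's roof covers it; tipped forward its mouth opens in front of the rack: a gap of about 60 mm (front to back) between the rack's front and the top edge of the bin's front, which then is about 110 mm over the table.
- beaker: Glass beaker, 70 mm wide, 85 mm high, loose at the back; origin at the centre of its underside, z up. Not to be knocked over.
- flask: Conical glass flask, 80 mm wide at the foot, 124 mm high, loose at the robot's left; origin at the centre of its underside, z up. Not to be knocked over.
- flange_s: Stainless vacuum flange: a disc 60 mm across and 7 mm thick with a round hub 28 mm across on top, 17 mm high (24 mm in all), lying hub up on the table. Exactly one of the three flanges is present; its weight is that of two, three or four brass weights, to within 1%. Origin: centre of its underside, z up through the hub.
- flange_m: Stainless vacuum flange: a disc 66 mm across and 8 mm thick with a round hub 28 mm across on top, 19 mm high (27 mm in all), lying hub up on the table. Exactly one of the three flanges is present; its weight is that of two, three or four brass weights, to within 1%. Origin: centre of its underside, z up through the hub.
- flange_l: Stainless vacuum flange: a disc 72 mm across and 9 mm thick with a round hub 28 mm across on top, 23 mm high (32 mm in all), lying hub up on the table. Exactly one of the three flanges is present; its weight is that of two, three or four brass weights, to within 1%. Origin: centre of its underside, z up through the hub.
- w1: Brass 100 g weight: cylinder 28 mm across, 20 mm high, one of five or six standing on a grey 2 mm thick rubber mat. Origin: centre of its underside, z up its axis.
- w2: Brass 100 g weight: cylinder 28 mm across, 20 mm high, one of five or six standing on a grey 2 mm thick rubber mat. Origin: centre of its underside, z up its axis.
- w3: Brass 100 g weight: cylinder 28 mm across, 20 mm high, one of five or six standing on a grey 2 mm thick rubber mat. Origin: centre of its underside, z up its axis.
- w4: Brass 100 g weight: cylinder 28 mm across, 20 mm high, one of five or six standing on a grey 2 mm thick rubber mat. Origin: centre of its underside, z up its axis.
- w5: Brass 100 g weight: cylinder 28 mm across, 20 mm high, one of five or six standing on a grey 2 mm thick rubber mat. Origin: centre of its underside, z up its axis.
- w6: Brass 100 g weight: cylinder 28 mm across, 20 mm high, one of five or six standing on a grey 2 mm thick rubber mat. Origin: centre of its underside, z up its axis.

How it is judged:
On the way, in this order (a step that is already met when the one before it is completed fails the run):
1. the flange is on the left pan and the beam is level, the robot off the balance (x of flange_s in the frame of pan_left between -0.055 and 0.055 m and y of flange_s in the frame of pan_left between -0.075 and 0.075 m and z of flange_s in the frame of pan_left between -0.006 and 0.04 m and x of flange_m in the frame of pan_left between -0.055 and 0.055 m and y of flange_m in the frame of pan_left between -0.075 and 0.075 m and z of flange_m in the frame of pan_left between -0.006 and 0.04 m and x of flange_l in the frame of pan_left between -0.055 and 0.055 m and y of flange_l in the frame of pan_left between -0.075 and 0.075 m and z of flange_l in the frame of pan_left between -0.006 and 0.04 m and value of joint beam between -0.03 and 0.03 rad and contact force between the fingers and balance below 0.1 N and ((x of w1 in the frame of pan_right between -0.055 and 0.055 m and y of w1 in the frame of pan_right between -0.075 and 0.075 m and z of w1 in the frame of pan_right between -0.006 and 0.05 m) or (x of w2 in the frame of pan_right between -0.055 and 0.055 m and y of w2 in the frame of pan_right between -0.075 and 0.075 m and z of w2 in the frame of pan_right between -0.006 and 0.05 m) or (x of w3 in the frame of pan_right between -0.055 and 0.055 m and y of w3 in the frame of pan_right between -0.075 and 0.075 m and z of w3 in the frame of pan_right between -0.006 and 0.05 m) or (x of w4 in the frame of pan_right between -0.055 and 0.055 m and y of w4 in the frame of pan_right between -0.075 and 0.075 m and z of w4 in the frame of pan_right between -0.006 and 0.05 m) or (x of w5 in the frame of pan_right between -0.055 and 0.055 m and y of w5 in the frame of pan_right between -0.075 and 0.075 m and z of w5 in the frame of pan_right between -0.006 and 0.05 m) or (x of w6 in the frame of pan_right between -0.055 and 0.055 m and y of w6 in the frame of pan_right between -0.075 and 0.075 m and z of w6 in the frame of pan_right between -0.006 and 0.05 m))), for 0.5 s.
2. the blue bin is tipped forward (value of joint bin above 0.45 rad), for 0.2 s.
3. every weight is on the right pan or in the bin (((x of w1 in the frame of pan_right between -0.055 and 0.055 m and y of w1 in the frame of pan_right between -0.075 and 0.075 m and z of w1 in the frame of pan_right between -0.006 and 0.05 m) or (x of w1 in the frame of bin_floor between -0.06 and 0.06 m and y of w1 in the frame of bin_floor between -0.07 and 0.07 m and z of w1 in the frame of bin_floor between -0.006 and 0.09 m)) and ((x of w2 in the frame of pan_right between -0.055 and 0.055 m and y of w2 in the frame of pan_right between -0.075 and 0.075 m and z of w2 in the frame of pan_right between -0.006 and 0.05 m) or (x of w2 in the frame of bin_floor between -0.06 and 0.06 m and y of w2 in the frame of bin_floor between -0.07 and 0.07 m and z of w2 in the frame of bin_floor between -0.006 and 0.09 m)) and ((x of w3 in the frame of pan_right between -0.055 and 0.055 m and y of w3 in the frame of pan_right between -0.075 and 0.075 m and z of w3 in the frame of pan_right between -0.006 and 0.05 m) or (x of w3 in the frame of bin_floor between -0.06 and 0.06 m and y of w3 in the frame of bin_floor between -0.07 and 0.07 m and z of w3 in the frame of bin_floor between -0.006 and 0.09 m)) and ((x of w4 in the frame of pan_right between -0.055 and 0.055 m and y of w4 in the frame of pan_right between -0.075 and 0.075 m and z of w4 in the frame of pan_right between -0.006 and 0.05 m) or (x of w4 in the frame of bin_floor between -0.06 and 0.06 m and y of w4 in the frame of bin_floor between -0.07 and 0.07 m and z of w4 in the frame of bin_floor between -0.006 and 0.09 m)) and ((x of w5 in the frame of pan_right between -0.055 and 0.055 m and y of w5 in the frame of pan_right between -0.075 and 0.075 m and z of w5 in the frame of pan_right between -0.006 and 0.05 m) or (x of w5 in the frame of bin_floor between -0.06 and 0.06 m and y of w5 in the frame of bin_floor between -0.07 and 0.07 m and z of w5 in the frame of bin_floor between -0.006 and 0.09 m)) and ((x of w6 in the frame of pan_right between -0.055 and 0.055 m and y of w6 in the frame of pan_right between -0.075 and 0.075 m and z of w6 in the frame of pan_right between -0.006 and 0.05 m) or (x of w6 in the frame of bin_floor between -0.06 and 0.06 m and y of w6 in the frame of bin_floor between -0.07 and 0.07 m and z of w6 in the frame of bin_floor between -0.006 and 0.09 m))), for 0.2 s.
4. the bin is pushed back home (value of joint bin below 0.03 rad), for 0.3 s.
At the end, for the whole second after the job is handed in: The flange rests on the left pan, the beam is level within 0.03 rad, every weight is either on the right pan or inside the bin, and the bin is home within 0.03 rad (all of step 3 and x of flange_s in the frame of pan_left between -0.055 and 0.055 m and y of flange_s in the frame of pan_left between -0.075 and 0.075 m and z of flange_s in the frame of pan_left between -0.006 and 0.04 m and x of flange_m in the frame of pan_left between -0.055 and 0.055 m and y of flange_m in the frame of pan_left between -0.075 and 0.075 m and z of flange_m in the frame of pan_left between -0.006 and 0.04 m and x of flange_l in the frame of pan_left between -0.055 and 0.055 m and y of flange_l in the frame of pan_left between -0.075 and 0.075 m and z of flange_l in the frame of pan_left between -0.006 and 0.04 m and value of joint beam between -0.03 and 0.03 rad and value of joint bin below 0.03 rad); the robot touches nothing.
It fails at once if the beaker or the flask is knocked over (tilted by more than 0.6 rad) (angle between any of beaker, flask's own z axis and vertical above 0.6 rad).
Of flange_s, flange_m, flange_l only 1 to 1 are there at a start; the rules pass over those that are not, and their reading is None.
Of w1, w2, w3, w4, w5, w6 only 5 to 6 are there at a start; the rules pass over those that are not, and their reading is None.
At some moment in a run one of w1, w2, w3, w4, w5, w6, flange_s, flange_m, flange_l may be knocked a few centimetres aside while the robot is not near it.
Once in a run the grip may slacken for a moment while it holds something.
It also fails if it takes over 208 s, if anything falls off the work surface, if the arm or the gripper's body presses on something with over 40 N, if the wrist force passes 120 N, or if a joint passes its speed limit or range.

## Working session

There is one attempt and no reset: what is moved stays moved. The work goes in short steps, Python scripts to look and compute and a shell command to move; the robot and the scene stay as the last step left them, time stands still between calls to the robot, and variables do not carry over. Pictures are saved under pics/ and viewed, at most 14 in all, crops included, and the job is handed in when it is done.

```bash
mkdir -p pics
cat > h.py <<'E'
import numpy as np,cv2
from plant import *
def snap(n,f):
    im=capture(n); cv2.imwrite('pics/'+f+'.png',im[:,:,::-1]); return im
def ray(n,u,v,st=None):
    c=camera_info(n); K=np.array(c['K'])
    d=np.linalg.inv(K)@[u,v,1]; d=np.array([d[0],-d[1],-d[2]])
    if n=='wrist':
        s=st or get_state(); R=cv2.Rodrigues(np.array(s['tool_rot'],float))[0]
        H=np.array(c['hand_eye']); 
        return R@H[:3,3]+s['tcp_pos'], R@H[:3,:3]@d
    M=np.linalg.inv(np.array(c['world_to_cam'])); return M[:3,3],M[:3,:3]@d
def at(n,u,v,z,st=None):
    o,d=ray(n,u,v,st); return (o+d*(z-o[2])/d[2]).round(4)
def proj(n,p):
    c=camera_info(n);q=np.array(c['world_to_cam'])@[*p,1]; q=np.array(c['K'])@[q[0],-q[1],-q[2]]; return (q[:2]/q[2]).round(1)
E
python3 - <<'E'
from h import *
a=snap('top','top0');b=snap('scene','scene0')
for n in('top','scene','wrist'): print(n,camera_info(n))
s=get_state();print(s)
E
```

```text
top {'K': array([[379.96371143,   0.        , 288.40667031],
       [  0.        , 379.96371143, 209.10451936],
       [  0.        ,   0.        ,   1.        ]]), 'world_to_cam': array([[-0.02859883, -0.99954327, -0.00976563,  0.0807863 ],
       [ 0.9971266 , -0.02921256,  0.06989393, -0.55612386],
       [-0.07014729, -0.00773869,  0.99750663, -1.29893656],
       [ 0.        ,  0.        ,  0.        ,  1.        ]])}
scene {'K': array([[531.99863755,   0.        , 275.82558593],
       [  0.        , 531.99863755, 209.69461039],
       [  0.        ,   0.        ,   1.        ]]), 'world_to_cam': array([[-0.80485815,  0.59329233,  0.01440714,  0.44058625],
       [-0.35625871, -0.50242991,  0.78780957,  0.13859124],
       [ 0.47463995,  0.62894229,  0.61575037, -1.79404665],
       [ 0.        ,  0.        ,  0.        ,  1.        ]])}
wrist {'K': array([[328.81732567,   0.        , 279.45355744],
       [  0.        , 328.81732567, 212.42318183],
       [  0.        ,   0.        ,   1.        ]]), 'hand_eye': array([[-2.06284585e-04,  9.56675290e-01,  2.91156911e-01,
      
[... 287 characters left out ...]
0.1, 'joint_positions': array([-1.36700977,  0.46828427, -0.01159078,  1.60350502,  0.00600143,
        1.07136744, -0.05629526]), 'qd': array([ 0.00129168, -0.00117232,  0.00018435, -0.0011154 , -0.00187485,
       -0.000818  , -0.00016846]), 'joint_torque': array([ 1.05564864e-03, -5.21651673e+01, -1.23154387e-02, -2.44365960e+01,
       -5.67573973e-02,  1.40933660e-02,  5.98273891e-05]), 'tcp_pos': array([0.15873749, 0.62980218, 0.2137497 ]), 'tool_rot': array([-3.86768691e-01, -3.11762213e+00,  2.40052474e-03]), 'wrist_force': array([-0.47379796,  0.24288301, -0.40020864]), 'torque': array([-0.05847814,  0.00744246,  0.00569038]), 'grip_force': 0.0, 'gripper_width': 0.09203315976231329}
```

View pics/top0.png

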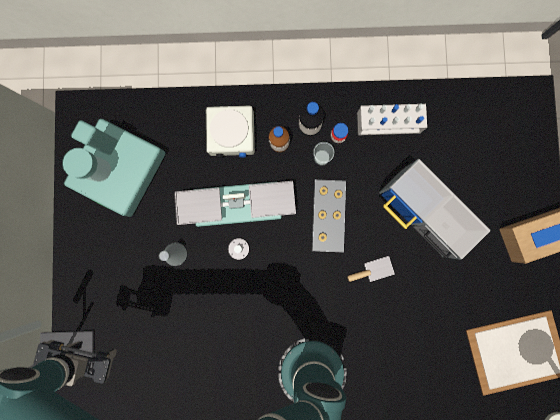

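View pics/scene0.png

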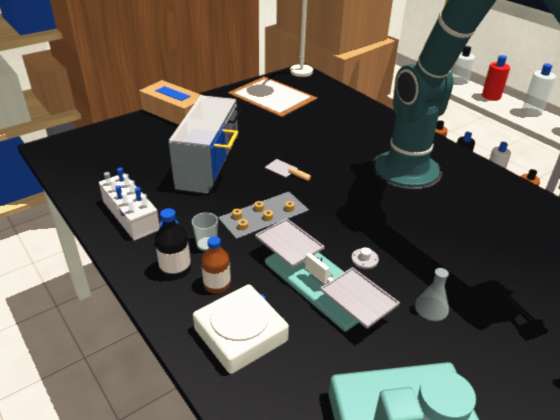

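The top view shows the flange at (238,248), five weights near (322–338, 190–237), the balance at (234,201), the flask at (172,253), the beaker at (323,153) and the bin bar at about (400,211). I'll refine these numerically.

Run:
```python
from h import *
im=cv2.imread('pics/top0.png')
c=im[125:275,165:435]; cv2.imwrite('pics/c0.png',cv2.resize(c,None,fx=2.9,fy=2.9,interpolation=cv2.INTER_CUBIC))
hsv=cv2.cvtColor(im,cv2.COLOR_BGR2HSV)
m=cv2.inRange(hsv,(8,90,90),(32,255,255)); m[:, :300]=0;m[:,430:]=0;m[:170]=0;m[260:]=0
n,l,st,ce=cv2.connectedComponentsWithStats(m)
for i in range(1,n):
  if st[i,4]>5: print(st[i],ce[i].round(1),at('top',*ce[i],.022),at('top',*ce[i],.16))
for n,u,v,z in[('flange',238,248.5,.02),('balL',200,205,.06),('balR',270,198,.06),('flask',172,254,.0),('beaker',323.5,153,.0)]: print(n,at('top',u,v,z))
```

```text
[320 186   8   9  46] [323.4 190.3] [ 0.62   -0.0587  0.022 ] [ 0.6038 -0.0468  0.16  ]
[334 190   8   8  48] [337.8 193.5] [ 0.6073 -0.1081  0.022 ] [ 0.5925 -0.091   0.16  ]
[383 196  34  33 212] [396.9 214.5] [ 0.5285 -0.3094  0.022 ] [ 0.5219 -0.2711  0.16  ]
[318 211   8   8  45] [321.7 214.4] [ 0.5364 -0.05    0.022 ] [ 0.5289 -0.039   0.16  ]
[333 211   8   8  46] [336.3 214.6] [ 0.5343 -0.1004  0.022 ] [ 0.5271 -0.0841  0.16  ]
[319 233   8   8  42] [322.2 236.7] [ 0.4595 -0.0489  0.022 ] [ 0.4602 -0.038   0.16  ]
flange [0.4271 0.2424 0.02  ]
balL [0.578  0.3622 0.06  ]
balR [0.5948 0.1253 0.06  ]
flask [0.4139 0.4771 0.    ]
beaker [ 0.7559 -0.0657  0.    ]
```

View pics/c0.png

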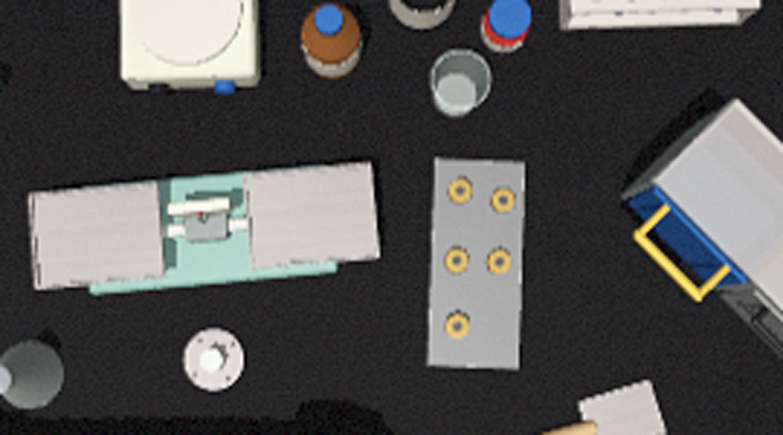

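The crop shows pan centres at crop (96,234) and (312,215), the bar from (637,236) to (701,297), the flange at (213,359) and five weights.

Run:
```python
from h import *
f=lambda u,v,z:at('top',165+(u+.5)/2.9-.5,125+(v+.5)/2.9-.5,z)
L=f(96.5,234,.065);R=f(312,215,.055);print('pans',L,R,'yaw',np.degrees(np.arctan2(-(L-R)[0],(L-R)[1])))
a=f(637,236,.16);b=f(701,297,.16);print('bar',a,b,(a+b)/2,np.linalg.norm(a-b),'y dir deg',np.degrees(np.arctan2(-(a-b)[0],(a-b)[1])))
print('flange',f(213.5,359,.008),f(214,357,.027))
p=[f(u,v,.008) for u,v in((183.5,359),(244,359))];print('dia',np.linalg.norm(p[0]-p[1]))
s=get_state();print(cv2.Rodrigues(s['tool_rot'])[0].round(3),tcp_to_grasp)
```

```text
pans [0.5766 0.3679 0.065 ] [0.5923 0.118  0.055 ] yaw 3.594890093779386
bar [ 0.5491 -0.2335  0.16  ] [ 0.4822 -0.2983  0.16  ] [ 0.51565 -0.2659   0.16   ] 0.09313780113358916 y dir deg -45.91352271202544
flange [0.4269 0.2431 0.008 ] [0.4298 0.2397 0.027 ]
dia 0.07273032379963672
[[-0.97   0.244 -0.   ]
 [ 0.244  0.97  -0.002]
 [-0.    -0.002 -1.   ]] -0.0187
```

```bash
python3 -m crank '[2.7,-3.9,0,0,0,0,2.7,-3.9,0,0,0,0,2.7,-3.9,0,0,0,0,2.7,-3.9,0,0,0,0,2.7,-3.9,0,0,0,0]' && python3 -m crank '[2.7,-3.8,0,0,0,0,2.7,-3.8,0,0,0,0,2.7,-3.8,0,0,0,0,2.7,-3.9,0,0,0,0,2.6,-3.9,0,0,0,0]' 60 && python3 -m crank '[0,0,-3,0,0,0,0,0,-3,0,0,0,0,0,0,0,0,0]'
python3 - <<'E'
from h import *
s=get_state();print(s['tcp_pos'],s['tool_rot']);snap('wrist','w0')
c=camera_info('wrist')
E
```

```text
clock: 0.72
tcp_pos: [0.2945, 0.4337, 0.2143]
tool_rot: [-0.387, -3.118, 0.001]
wrist_force: [1.0, 0.1, 0.3]
gripper_width: 0.0921
grip_force: 0.0
clock: 1.35
tcp_pos: [0.4284, 0.2419, 0.2145]
tool_rot: [-0.387, -3.118, 0.0]
wrist_force: [-0.4, -0.1, -0.9]
gripper_width: 0.0554
grip_force: 0.0
clock: 1.72
tcp_pos: [0.4263, 0.2422, 0.1528]
tool_rot: [-0.387, -3.114, 0.006]
wrist_force: [-0.8, 0.1, 0.6]
gripper_width: 0.0551
grip_force: 0.0
[0.42631441 0.24215626 0.1527647 ] [-0.38670237 -3.11406154  0.00551211]
```

View pics/w0.png

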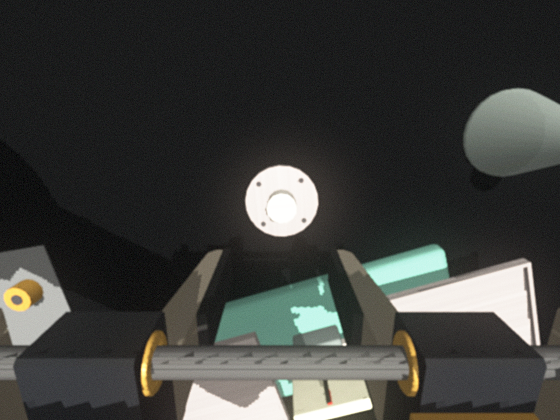

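The wrist view shows the flange disc at (282,201) and the hub top at (281,208), between the fingers' lateral positions.

Run:
```python
from h import *
s=get_state()
for z in(.009,):print(at('wrist',282,201,z,s),np.linalg.norm(at('wrist',246,201,z,s)-at('wrist',319,201,z,s)))
print(at('wrist',281,208,.031,s))
```

```text
[0.4288 0.2452 0.009 ] 0.07251848040327377
[0.4294 0.2439 0.031 ]
```

```bash
python3 -m crank '[0.25,0.2,-4,0,0,0,0,0,-4,0,0,0,0,0,-4,0,0,0,0,0,-1.9,0,0,0,0,0,0,0,0,0]' && python3 -m crank '[0,0,0,0,0,0,0,0,0,0,0,0,0,0,0,0,0,0,0,0,0,0,0,0]' 15 && python3 -m crank '[0,0,4,0,0,0,0,0,5,0,0,0,0,0,3,0,0,0,0,0,0,0,0,0]'
```

```text
clock: 2.4
tcp_pos: [0.4303, 0.2455, 0.0155]
tool_rot: [-0.386, -3.117, 0.001]
wrist_force: [0.7, 0.3, -0.8]
gripper_width: 0.0553
grip_force: 0.0
clock: 2.9
tcp_pos: [0.4306, 0.2447, 0.0164]
tool_rot: [0.388, 3.117, -0.0]
wrist_force: [-3.1, -3.3, 7.2]
gripper_width: 0.0274
grip_force: 30.0
clock: 3.4
tcp_pos: [0.4314, 0.2463, 0.1374]
tool_rot: [0.386, 3.114, 0.006]
wrist_force: [0.1, -0.4, -4.8]
gripper_width: 0.027
grip_force: 30.0
```

```bash
python3 -m crank '[3.7,3,0,0,0,0,3.7,3,0,0,0,0,3.6,3.1,0,0,0,0,3.6,3.1,0,0,0,0,0,0,0,0,0,0]' && python3 -m crank '[0,0,-3,0,0,0,0,0,-2,0,0,0,0,0,-1,0,0,0,0,0,0,0,0,0]'; python3 -c "
from h import *
s=get_state();print(s['tcp_pos'],s['wrist_force'],s['grip_force'])"
```

```text
clock: 4.03
tcp_pos: [0.5766, 0.369, 0.1316]
tool_rot: [-0.384, -3.116, 0.002]
wrist_force: [-0.9, -1.9, -4.3]
gripper_width: 0.027
grip_force: 30.0
clock: 4.53
tcp_pos: [0.5757, 0.3668, 0.0745]
tool_rot: [-0.387, -3.116, 0.002]
wrist_force: [0.1, -0.1, -4.2]
gripper_width: 0.0273
grip_force: 30.0
[0.57567799 0.36679454 0.07454352] [ 0.10515868 -0.05022895 -4.16682854] 29.997596740722656
```

```bash
python3 -m crank '[0,0,-0.4,0,0,0,0,0,-0.2,0,0,0,0,0,0,0,0,0]' && python3 -m crank '[0,0,-0.2,0,0,0,0,0,0,0,0,0]'; python3 -m crank '[0,0,-0.2,0,0,0,0,0,0,0,0,0]'
```

```text
clock: 4.9
tcp_pos: [0.5766, 0.3675, 0.07]
tool_rot: [0.387, 3.117, 0.001]
wrist_force: [1.1, -0.4, -3.6]
gripper_width: 0.0272
grip_force: 30.0
clock: 5.15
tcp_pos: [0.5763, 0.3674, 0.0676]
tool_rot: [0.387, 3.118, 0.0]
wrist_force: [0.2, 0.8, -3.4]
gripper_width: 0.0274
grip_force: 30.0
clock: 5.4
tcp_pos: [0.5764, 0.3674, 0.0657]
tool_rot: [0.387, 3.117, 0.0]
wrist_force: [-0.3, 0.8, -2.4]
gripper_width: 0.0272
grip_force: 30.0
```

```bash
python3 -m crank '[0,0,0,0,0,0,0,0,0,0,0,0,0,0,4,0,0,0,0,0,5,0,0,0,0,0,1,0,0,0]' 55 && python3 -m crank '[-1.5,-5.2,0,0,0,-0.158,-1.5,-5.2,0,0,0,-0.158,-1.5,-5.2,0,0,0,-0.158,-1.5,-5.2,0,0,0,-0.158,-1.5,-5.2,0,0,0,-0.158]' && python3 -m crank '[-1.4,-5.2,0,0,0,-0.158,-1.4,-5.2,0,0,0,-0.158,-1.4,-5.2,0,0,0,-0.158,0,0,0,0,0,0]'
python3 - <<'E'
from h import *
s=get_state();print(s['tcp_pos'],s['tool_rot'],s['joint_positions'].round(2),cv2.Rodrigues(s['tool_rot'])[0][:,1]);snap('wrist','w1')
E
```

```text
clock: 6.02
tcp_pos: [0.5786, 0.3686, 0.1703]
tool_rot: [0.386, 3.112, 0.008]
wrist_force: [-0.4, -0.6, -0.8]
gripper_width: 0.0507
grip_force: 0.0
clock: 6.65
tcp_pos: [0.5005, 0.1056, 0.1653]
tool_rot: [-1.564, -2.725, 0.0]
wrist_force: [0.7, -1.4, -0.1]
gripper_width: 0.051
grip_force: 0.0
clock: 7.15
tcp_pos: [0.458, -0.0523, 0.1656]
tool_rot: [2.163, 2.279, -0.001]
wrist_force: [0.4, 1.2, 0.5]
gripper_width: 0.0504
grip_force: 0.0
[ 0.45799689 -0.05228338  0.16561743] [ 2.16258574e+00  2.27856118e+00 -7.53693053e-04] [-0.49  0.23  0.61  2.13 -0.18  0.83  0.28] [ 9.98637037e-01  5.21920517e-02 -2.40038004e-04]
```

View pics/w1.png

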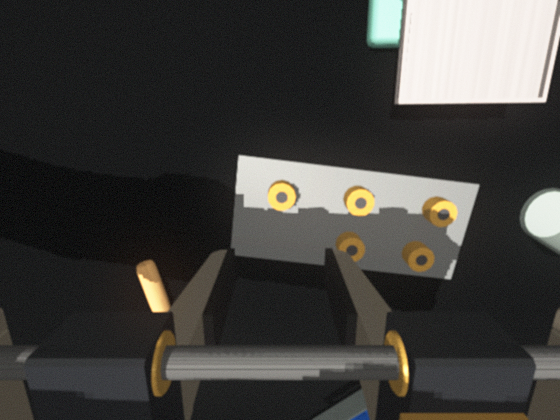

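The wrist view shows all five weight tops at (282,197), (360,202), (442,213), (351,248) and (421,259).

Run:
```python
from h import *
s=get_state()
for u,v in((282,197),(360,202),(442,213),(351,248),(421,259)):print(at('wrist',u,v,.022,s))
# right pan edges
print([at('wrist',u,v,.071,s) for u,v in((396,104),(548,100))])
```

```text
[ 0.4607 -0.0464  0.022 ]
[ 0.538  -0.0471  0.022 ]
[ 0.6211 -0.0537  0.022 ]
[ 0.5349 -0.0964  0.022 ]
[ 0.6093 -0.1046  0.022 ]
[array([0.5424, 0.044 , 0.071 ]), array([0.6577, 0.0535, 0.071 ])]
```

```bash
python3 -m crank '[0.2,0.5,-4,0,0,0,0,0,-4,0,0,0,0,0,-4,0,0,0,0,0,-4,0,0,0,0,0,0,0,0,0]' && python3 -m crank '[0,0,0,0,0,0,0,0,0,0,0,0,0,0,0,0,0,0]' 15 && python3 -m crank '[0,0,4,0,0,0,0,0,5,0,0,0,0,0,3,0,0,0,0,0,0,0,0,0]'
```

```text
clock: 7.82
tcp_pos: [0.4619, -0.0422, 0.0041]
tool_rot: [-2.149, -2.289, 0.001]
wrist_force: [0.0, 0.5, 0.3]
gripper_width: 0.0507
grip_force: 0.0
clock: 8.2
tcp_pos: [0.4613, -0.0432, 0.0057]
tool_rot: [-2.153, -2.288, -0.0]
wrist_force: [-0.6, 0.4, -1.5]
gripper_width: 0.0262
grip_force: 30.0
clock: 8.7
tcp_pos: [0.4629, -0.0432, 0.1276]
tool_rot: [2.151, 2.286, 0.007]
wrist_force: [-0.2, -0.5, -2.0]
gripper_width: 0.0262
grip_force: 30.0
```

```bash
python3 -m crank '[2.6,4.4,0,0,0,0,2.6,4.4,0,0,0,0,2.6,4.4,0,0,0,0,2.6,4.4,0,0,0,0,2.4,4.4,0,0,0,0]' && python3 -m crank '[0,0,0,0,0,0,0,0,-2.5,0,0,0,0,0,-1.9,0,0,0,0,0,0,0,0,0]' && python3 -m crank '[0,0,-0.3,0,0,0,0,0,0,0,0,0]'
```

```text
clock: 9.32
tcp_pos: [0.5891, 0.1777, 0.1237]
tool_rot: [-2.153, -2.286, 0.003]
wrist_force: [0.5, 0.1, -0.3]
gripper_width: 0.026
grip_force: 30.0
clock: 9.82
tcp_pos: [0.5875, 0.175, 0.0793]
tool_rot: [-2.154, -2.285, 0.007]
wrist_force: [0.1, -0.3, -1.6]
gripper_width: 0.0261
grip_force: 30.0
clock: 10.07
tcp_pos: [0.5897, 0.1763, 0.0791]
tool_rot: [2.154, 2.287, 0.001]
wrist_force: [0.8, 0.5, -1.3]
gripper_width: 0.0259
grip_force: 30.0
```

```bash
python3 -m crank '[0,0,-0.3,0,0,0,0,0,0,0,0,0]' && python3 -m crank '[0,0,0,0,0,0,0,0,0,0,0,0,0,0,4,0,0,0,0,0,4,0,0,0,0,0,0,0,0,0]' 42
python3 - <<'E'
from h import *
s=get_state();print(s['tcp_pos']);snap('wrist','w2')
E
```

```text
clock: 10.32
tcp_pos: [0.5893, 0.1764, 0.0757]
tool_rot: [-2.154, -2.287, -0.0]
wrist_force: [-0.1, 0.4, -1.0]
gripper_width: 0.026
grip_force: 30.0
clock: 10.95
tcp_pos: [0.5916, 0.1768, 0.159]
tool_rot: [2.152, 2.285, 0.01]
wrist_force: [-0.1, -1.1, -0.6]
gripper_width: 0.0385
grip_force: 0.0
[0.59163506 0.17675236 0.15902348]
```

View pics/w2.png

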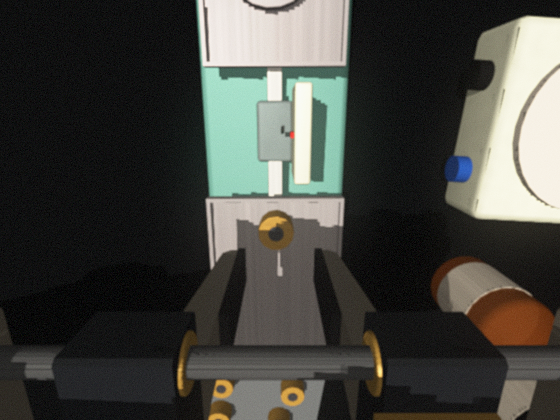

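```bash
python3 -m crank '[-1.1,-4.5,0,0,0,0,-1.1,-4.5,0,0,0,0,-1.1,-4.5,0,0,0,0,-1.1,-4.5,0,0,0,0,-1.1,-4.5,0,0,0,0]' 52 && python3 -m crank '[0,0,-5,0,0,0,0,0,-5,0,0,0,0,0,0,0,0,0]'
```

```text
clock: 11.62
tcp_pos: [0.533, -0.0499, 0.1544]
tool_rot: [-2.153, -2.286, 0.002]
wrist_force: [0.7, 0.4, -0.0]
gripper_width: 0.0477
grip_force: 0.0
clock: 12.0
tcp_pos: [0.5304, -0.0487, 0.0518]
tool_rot: [-2.15, -2.282, 0.011]
wrist_force: [0.4, 0.5, -0.1]
gripper_width: 0.048
grip_force: 0.0
```

```bash
python3 -m crank '[0.4,0,-2.5,0,0,0,0,0,-2,0,0,0,0,0,0,0,0,0]' && python3 -m crank '[0,0,0,0,0,0,0,0,0,0,0,0,0,0,0,0,0,0]' 15 && python3 -m crank '[0,0,4,0,0,0,0,0,5,0,0,0,0,0,3,0,0,0,0,0,0,0,0,0]'
```

```text
clock: 12.38
tcp_pos: [0.5375, -0.0486, 0.0101]
tool_rot: [-2.153, -2.286, 0.002]
wrist_force: [0.4, 0.9, 0.0]
gripper_width: 0.0478
grip_force: 0.0
clock: 12.75
tcp_pos: [0.5388, -0.0487, 0.0115]
tool_rot: [2.153, 2.286, 0.002]
wrist_force: [-0.6, 0.9, 4.1]
gripper_width: 0.0256
grip_force: 30.0
clock: 13.25
tcp_pos: [0.5399, -0.0486, 0.1329]
tool_rot: [2.151, 2.285, 0.006]
wrist_force: [1.0, -0.4, -1.0]
gripper_width: 0.0257
grip_force: 30.0
```

```bash
python3 -m crank '[1.1,4.7,0,0,0,0,1.4,4.7,0,0,0,0,1.4,4.7,0,0,0,0,1.4,4.7,0,0,0,0,0,0,0,0,0,0]' && python3 -m crank '[0,0,-2.5,0,0,0,0,0,-2.1,0,0,0,0,0,0,0,0,0,0,0,0,0,0,0]'
```

```text
clock: 13.88
tcp_pos: [0.5906, 0.1446, 0.1285]
tool_rot: [-2.144, -2.294, 0.002]
wrist_force: [-0.4, -0.9, -0.8]
gripper_width: 0.0261
grip_force: 30.0
clock: 14.38
tcp_pos: [0.5915, 0.1387, 0.0847]
tool_rot: [2.155, 2.286, -0.0]
wrist_force: [0.8, 0.2, -0.6]
gripper_width: 0.0256
grip_force: 30.0
```

```bash
python3 -m crank '[0,0,-0.3,0,0,0,0,0,0,0,0,0]' && python3 -m crank '[0,0,0,0,0,0,0,0,0,0,0,0,0,0,4,0,0,0,0,0,3.5,0,0,0,0,0,0,0,0,0]' 42 && python3 -m crank '[0.7,-4.9,0,0,0,0,0.7,-4.9,0,0,0,0,0.7,-4.9,0,0,0,0,0.8,-4.8,0,0,0,0,0,0,0,0,0,0]' 52 && python3 -m crank '[0,0,-5,0,0,0,0,0,-5,0,0,0,0,0,0,0,0,0,0,0,0,0,0,0]'
```

```text
clock: 14.62
tcp_pos: [0.5915, 0.1394, 0.0819]
tool_rot: [2.154, 2.287, 0.001]
wrist_force: [0.7, 0.4, -0.6]
gripper_width: 0.0261
grip_force: 30.0
clock: 15.25
tcp_pos: [0.5933, 0.1397, 0.1596]
tool_rot: [2.152, 2.285, 0.008]
wrist_force: [0.7, 0.4, -0.2]
gripper_width: 0.0385
grip_force: 0.0
clock: 15.88
tcp_pos: [0.6196, -0.0614, 0.156]
tool_rot: [2.162, 2.278, -0.004]
wrist_force: [-0.4, 0.5, 0.7]
gripper_width: 0.0477
grip_force: 0.0
clock: 16.38
tcp_pos: [0.6211, -0.0554, 0.0577]
tool_rot: [2.153, 2.287, 0.001]
wrist_force: [-0.1, -0.4, 1.5]
gripper_width: 0.0479
grip_force: 0.0
```

```bash
python3 -m crank '[0,0,-2.5,0,0,0,0,0,-2.5,0,0,0,0,0,0,0,0,0,0,0,0,0,0,0]' && python3 -m crank '[0,0,0,0,0,0,0,0,0,0,0,0,0,0,0,0,0,0]' 15 && python3 -m crank '[0,0,4,0,0,0,0,0,5,0,0,0,0,0,3,0,0,0,0,0,0,0,0,0]'
```

```text
clock: 16.88
tcp_pos: [0.6219, -0.0558, 0.0088]
tool_rot: [2.152, 2.285, 0.003]
wrist_force: [-0.7, -0.6, 0.4]
gripper_width: 0.0476
grip_force: 0.0
clock: 17.25
tcp_pos: [0.6209, -0.0557, 0.0074]
tool_rot: [2.153, 2.286, 0.002]
wrist_force: [-0.1, -0.4, 4.5]
gripper_width: 0.026
grip_force: 30.0
clock: 17.75
tcp_pos: [0.6218, -0.0558, 0.1289]
tool_rot: [2.152, 2.285, 0.005]
wrist_force: [0.8, 0.4, -1.3]
gripper_width: 0.0261
grip_force: 30.0
```

```bash
python3 -m crank '[-0.7,4,0,0,0,0,-0.7,4,0,0,0,0,-0.6,4,0,0,0,0,-0.6,3.9,0,0,0,0,0,0,0,0,0,0]' && python3 -m crank '[0,0,-2.5,0,0,0,0,0,-2.4,0,0,0,0,0,0,0,0,0,0,0,0,0,0,0]' && python3 -m crank '[0,0,0,0,0,0,0,0,0,0,0,0,0,0,4,0,0,0,0,0,3.5,0,0,0,0,0,0,0,0,0]' 42
python3 - <<'E'
from h import *
s=get_state();print(s['tcp_pos']);snap('scene','s1');snap('wrist','w3')
a=cv2.imread('pics/s1.png')[120:360,180:440];b=cv2.imread('pics/w3.png')
a=cv2.resize(a,(440,406),interpolation=2);b=cv2.resize(b,(360,270))
o=np.zeros((406,800,3),np.uint8);o[:,:440]=a;o[:270,440:]=b;cv2.imwrite('pics/m1.png',o)
E
```

```text
clock: 18.38
tcp_pos: [0.5924, 0.1078, 0.1244]
tool_rot: [-2.144, -2.292, 0.003]
wrist_force: [1.1, 0.8, -1.2]
gripper_width: 0.026
grip_force: 30.0
clock: 18.88
tcp_pos: [0.5945, 0.1023, 0.0776]
tool_rot: [2.155, 2.286, -0.001]
wrist_force: [0.0, -0.7, -0.6]
gripper_width: 0.0262
grip_force: 30.0
clock: 19.5
tcp_pos: [0.5965, 0.1036, 0.1559]
tool_rot: [2.152, 2.285, 0.009]
wrist_force: [0.0, 0.4, 0.2]
gripper_width: 0.0385
grip_force: 0.0
[0.59645807 0.10358677 0.15588161]
```

View pics/m1.png

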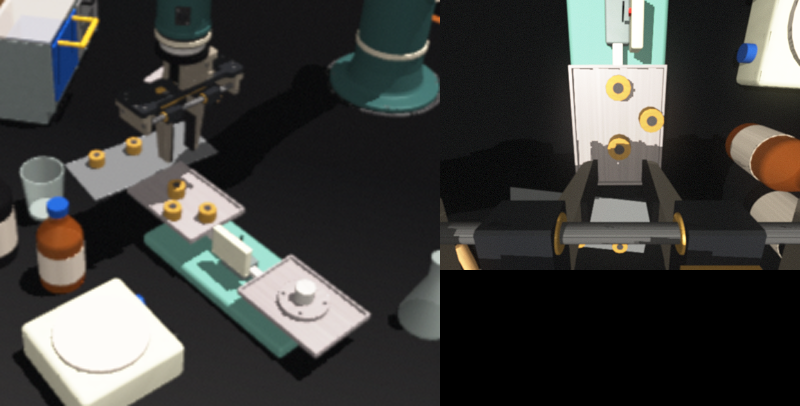

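The wrist view shows three weights on the right pan. One has been knocked aside to the rim, at about (328,187) in the original. I'll measure it and the remaining weights.

Run:
```python
from h import *
b=cv2.cvtColor(cv2.imread('pics/w3.png'),cv2.COLOR_BGR2HSV)
m=cv2.inRange(b,(12,150,150),(32,255,255));n,l,st,ce=cv2.connectedComponentsWithStats(m)
for i in range(1,n):
  if st[i,4]>60: print(st[i],[at('wrist',*(st[i,:2]+st[i,2:4]/2),z) for z in(.09,)])
im=snap('top','t1')
m=cv2.inRange(cv2.cvtColor(im,cv2.COLOR_RGB2HSV),(8,90,90),(32,255,255)); n,l,st,ce=cv2.connectedComponentsWithStats(m[170:260,230:360])
for i in range(1,n):
  if st[i,4]>15: c=ce[i]+[230,170];print('top',c,at('top',*c,.022),at('top',*c,.09))
print('pan R edge x at z.071', [at('wrist',x*560/360,66*420/270,.075) for x in (570-440,667-440)])
```

```text
[310 168  39  37 349] [array([0.628 , 0.1373, 0.09  ])]
[261 214  34  19 168] [array([0.5925, 0.1068, 0.09  ])]
[ 505  222   55   58 1293] [array([0.789 , 0.0962, 0.09  ])]
[373 339  10  43 146] [array([ 0.6853, -0.0118,  0.09  ])]
[269 380  22  14 181] [array([ 0.6032, -0.0449,  0.09  ])]
top [337.75 193.5 ] [ 0.6073 -0.1081  0.022 ] [ 0.6    -0.0997  0.09  ]
top [336.30434783 214.56521739] [ 0.5343 -0.1004  0.022 ] [ 0.5308 -0.0923  0.09  ]
pan R edge x at z.071 [array([0.5328, 0.1895, 0.075 ]), array([0.6403, 0.196 , 0.075 ])]
```

```bash
python3 -m crank '[-1.5,-5.1,0,0,0,0,-1.5,-5.1,0,0,0,0,-1.5,-5,0,0,0,0,-1.6,-5,0,0,0,0,0,0,0,0,0,0]' 52 && python3 -m crank '[0,0,-5,0,0,0,0,0,-5,0,0,0,0,0,0,0,0,0,0,0,0,0,0,0]'
```

```text
clock: 20.27
tcp_pos: [0.531, -0.1033, 0.1519]
tool_rot: [-2.163, -2.278, 0.004]
wrist_force: [0.9, 0.0, -0.0]
gripper_width: 0.0478
grip_force: 0.0
clock: 20.78
tcp_pos: [0.5341, -0.0986, 0.0534]
tool_rot: [2.153, 2.287, 0.0]
wrist_force: [0.7, -1.0, 0.1]
gripper_width: 0.048
grip_force: 0.0
```

Next I place it at the near slot, (.597,.067): a shift of (+6.3,+16.6).

```bash
python3 -m crank '[0,0,-2.5,0,0,0,0,0,-2.1,0,0,0,0,0,0,0,0,0,0,0,0,0,0,0]' && python3 -m crank '[0,0,0,0,0,0,0,0,0,0,0,0,0,0,0,0,0,0]' 15 && python3 -m crank '[0,0,4,0,0,0,0,0,5,0,0,0,0,0,3,0,0,0,0,0,0,0,0,0]' && python3 -m crank '[1.6,4.2,0,0,0,0,1.6,4.2,0,0,0,0,1.6,4.1,0,0,0,0,1.5,4.1,0,0,0,0,0,0,0,0,0,0]' && python3 -m crank '[0,0,-2.5,0,0,0,0,0,-2.2,0,0,0,0,0,0,0,0,0,0,0,0,0,0,0]'
```

```text
clock: 21.28
tcp_pos: [0.5348, -0.0988, 0.0084]
tool_rot: [2.152, 2.285, 0.003]
wrist_force: [0.0, -0.3, -0.3]
gripper_width: 0.0478
grip_force: 0.0
clock: 21.65
tcp_pos: [0.5339, -0.0987, 0.0072]
tool_rot: [2.153, 2.287, 0.001]
wrist_force: [-0.1, 0.3, 5.6]
gripper_width: 0.026
grip_force: 30.0
clock: 22.15
tcp_pos: [0.5347, -0.0988, 0.1286]
tool_rot: [2.152, 2.285, 0.005]
wrist_force: [0.2, 0.2, -2.3]
gripper_width: 0.0259
grip_force: 30.0
clock: 22.78
tcp_pos: [0.5959, 0.072, 0.1243]
tool_rot: [-2.144, -2.293, 0.002]
wrist_force: [-0.2, -0.8, -1.0]
gripper_width: 0.026
grip_force: 30.0
clock: 23.28
tcp_pos: [0.5962, 0.0665, 0.0796]
tool_rot: [2.155, 2.286, -0.001]
wrist_force: [-0.3, -0.0, -1.2]
gripper_width: 0.0255
grip_force: 30.0
```

```bash
python3 -m crank '[0,0,-0.3,0,0,0,0,0,0,0,0,0]' && python3 -m crank '[0,0,0,0,0,0,0,0,0,0,0,0,0,0,4,0,0,0,0,0,3.5,0,0,0,0,0,0,0,0,0]' 42 && python3 -m crank '[0,-5,0,0,0,0,0,-5,0,0,0,0,0,-5,0,0,0,0,0,-5,0,0,0,0,0,0,0,0,0,0]' && python3 -m crank '[0,0,0,0,0,0,0,0,0,0,0,0,0,0,0,0,0,0,0,0,0,0,0,0,0,0,0,0,0,0]'
python3 - <<'E'
from h import *
s=get_state();print(s['tcp_pos']);snap('scene','s2');snap('top','t2')
a=cv2.imread('pics/s2.png')[180:340,210:410];b=cv2.imread('pics/t2.png')[165:240,165:365]
o=np.zeros((570,800,3),np.uint8);a=cv2.resize(a,(500,400),interpolation=2);b=cv2.resize(b,(440,165),interpolation=2)
p=cv2.imread('pics/s1.png')[180:340,210:410];p=cv2.resize(p,(300,240),interpolation=2)
o[:400,:500]=a;o[:240,500:]=p;o[400:565,:440]=b;cv2.imwrite('pics/m2.png',o)
E
```

```text
clock: 23.52
tcp_pos: [0.5964, 0.0673, 0.0769]
tool_rot: [2.154, 2.287, 0.001]
wrist_force: [0.2, -0.7, -1.9]
gripper_width: 0.0261
grip_force: 30.0
clock: 24.15
tcp_pos: [0.5983, 0.0674, 0.1545]
tool_rot: [2.152, 2.285, 0.008]
wrist_force: [-0.6, 0.3, -0.1]
gripper_width: 0.0384
grip_force: 0.0
clock: 24.78
tcp_pos: [0.5948, -0.1382, 0.151]
tool_rot: [2.162, 2.278, -0.004]
wrist_force: [-0.6, 0.6, -0.6]
gripper_width: 0.0389
grip_force: 0.0
clock: 25.4
tcp_pos: [0.5964, -0.1323, 0.1516]
tool_rot: [2.153, 2.288, 0.0]
wrist_force: [-0.0, -0.8, -0.3]
gripper_width: 0.0383
grip_force: 0.0
[ 0.59641843 -0.13230485  0.15162289]
```

View pics/m2.png

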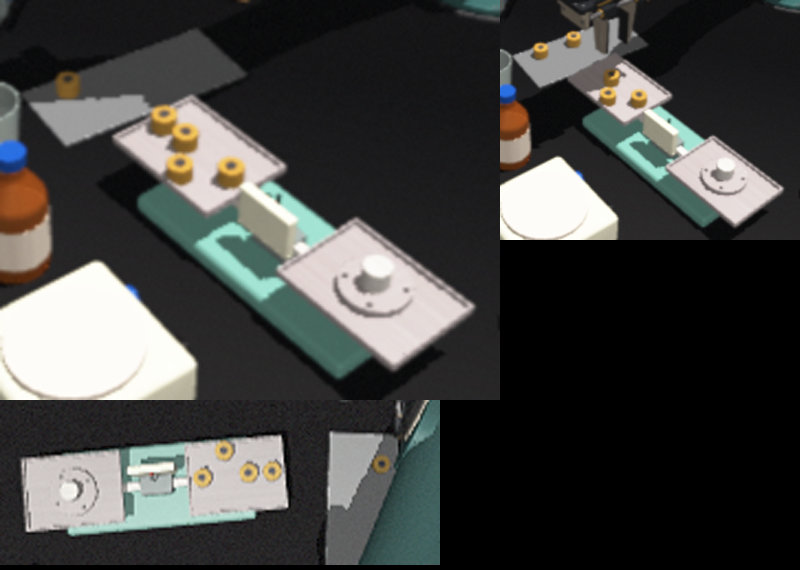

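The view shows four weights on the right pan and the fifth on the mat. The left pan has risen, so I'll fit both pan heights.

Run:
```python
from h import *
from scipy.optimize import least_squares
px=np.array([(366.8,326.4),(399.2,302.8),(321.2,287.2),(352.8,267.6),(255.2,234.4),(288.4,218.4),(324,246.4),(293.2,265.2)])
# local corners: scene cam at back-left; lowest=back-left
loc=[(.055,.2),(-.055,.2),(.055,.05),(-.055,.05),(.055,-.2),(-.055,-.2),(-.055,-.05),(.055,-.05)]
def f(p):
    x,y,t,zl,zr=p;r=[]
    for i,(a,b) in enumerate(loc):
        q=(x+a*np.cos(t)-b*np.sin(t),y+a*np.sin(t)+b*np.cos(t),zl if i<4 else zr); r+=list(proj('scene',q)-px[i])
    return r
s=least_squares(f,[.585,.245,.06,.065,.065],diff_step=1e-2);print(s.x,s.cost,'tilt',(s.x[3]-s.x[4])/.25);print(np.round(s.fun,1))
```

```text
[0.58248315 0.24299359 0.0554894  0.06429344 0.0631851 ] 1.7899999999999927 tilt 0.004433344300796227
[ 0.3 -0.1  0.3  0.  -0.7  0.4 -0.1 -0.3  0.8  0.  -1.1 -0.1  0.8  0.2
 -0.3 -0.1]
```

Level within 0.005 rad. Next is the bin: turn the hand and view the bar.

```bash
python3 -m crank '[-2.3,-3.1,2,0,0,0.178,-2.3,-3.1,2,0,0,0.178,-2.3,-3.1,2,0,0,0.178,-2.2,-3.1,2,0,0,0.178,0,0,0,0,0,0]' 0 && python3 -m crank '[0,0,0,0,0,0,0,0,0,0,0,0]'
python3 - <<'E'
from h import *
s=get_state();print(s['tcp_pos'],s['tool_rot'],cv2.Rodrigues(s['tool_rot'])[0][:,1].round(3));snap('wrist','w4')
E
```

```text
clock: 26.12
tcp_pos: [0.5041, -0.2605, 0.2337]
tool_rot: [1.229, 2.887, -0.0]
wrist_force: [0.3, 0.2, 0.5]
gripper_width: 0.0003
grip_force: 0.0
clock: 26.38
tcp_pos: [0.5058, -0.2552, 0.2307]
tool_rot: [-1.219, -2.894, -0.0]
wrist_force: [-0.4, 0.7, 0.4]
gripper_width: 0.0005
grip_force: 0.0
[ 0.50580888 -0.25515697  0.23071925] [-1.21898499e+00 -2.89390917e+00 -2.53916518e-04] [ 0.715  0.699 -0.   ]
```

View pics/w4.png

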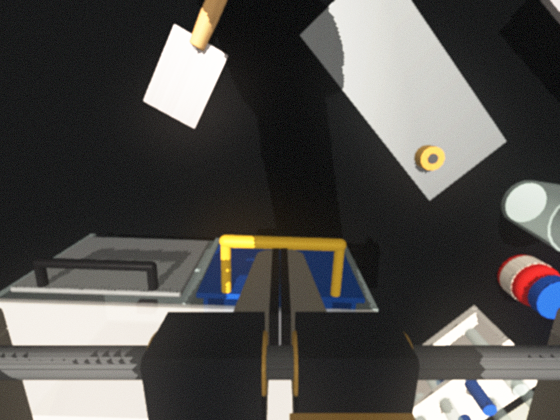

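The bar runs from (222,241) to (346,244), well aligned with the hand; the last weight is at (431,158).

Run:
```python
from h import *
s=get_state()
a=at('wrist',346,244.5,.16,s);b=at('wrist',221,241.5,.16,s)
print(a,b,(a+b)/2,np.linalg.norm(a-b),np.degrees(np.arctan2(-(a-b)[0],(a-b)[1])),at('wrist',431,158,.022,s))
```

```text
[ 0.5548 -0.2306  0.16  ] [ 0.4825 -0.2975  0.16  ] [ 0.51865 -0.26405  0.16   ] 0.09850329943712542 -47.22156713293605 [ 0.6069 -0.1099  0.022 ]
```

```bash
python3 -m crank '[2.5,-2.4,0,0,0,0,0,0,0,0,0,0,0,0,-4.5,0,0,0,0,0,-4.3,0,0,0,0,0,0,0,0,0]' && python3 -m crank '[0,0,0,0,0,0]'
```

```text
clock: 27.05
tcp_pos: [0.528, -0.2784, 0.1404]
tool_rot: [-1.218, -2.888, 0.0]
wrist_force: [1.0, 0.6, 0.2]
gripper_width: 0.0006
grip_force: 0.0
clock: 27.18
tcp_pos: [0.531, -0.2808, 0.1448]
tool_rot: [1.221, 2.893, -0.0]
wrist_force: [-0.6, -0.4, 0.4]
gripper_width: 0.0005
grip_force: 0.0
```

```bash
python3 -m crank '[-0.7,0.7,-0.8,0,0,0,-0.85,0.85,-1.2,0,0,0,-0.85,0.85,-1.6,0,0,0,-0.6,0.6,-1.6,0,0,0,-0.4,0.4,-1.3,0,0,0]' && python3 -m crank '[0,0,0,0,0,0,0,0,0,0,0,0,0,0,0,0,0,0]'
python3 - <<'E'
from h import *
s=get_state();print(s['tcp_pos'],s['wrist_force']);snap('scene','s3');a=cv2.imread('pics/s3.png')[70:230,140:300];cv2.imwrite('pics/m3.png',cv2.resize(a,(560,560),interpolation=2))
E
```

```text
clock: 27.8
tcp_pos: [0.4953, -0.2455, 0.0778]
tool_rot: [-1.221, -2.894, -0.001]
wrist_force: [-0.3, 0.6, 0.6]
gripper_width: 0.0003
grip_force: 0.0
clock: 28.18
tcp_pos: [0.4965, -0.247, 0.079]
tool_rot: [1.222, 2.894, 0.0]
wrist_force: [-0.6, -0.1, -0.7]
gripper_width: 0.0001
grip_force: 0.3
[ 0.49653621 -0.24695255  0.07898478] [-0.57304762 -0.12069984 -0.67965721]
```

View pics/m3.png

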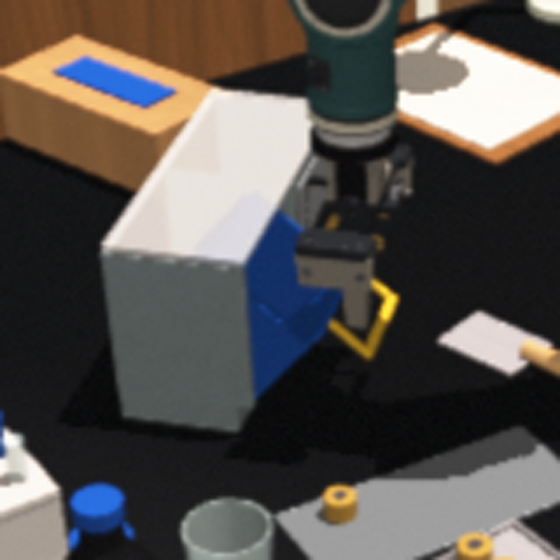

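```bash
python3 -m crank '[0,0,3,0,0,0,0,0,5,0,0,0,0,0,2,0,0,0,0,0,0,0,0,0]' && python3 -m crank '[2.2,2.8,0,0,0,0,2.2,2.8,0,0,0,0,2.2,2.8,0,0,0,0,2.2,2.8,0,0,0,0,2.2,2.7,0,0,0,0]' 52 && python3 -m crank '[0,0,0,0,0,0,0,0,-5,0,0,0,0,0,-5,0,0,0,0,0,0,0,0,0,0,0,0,0,0,0]'
python3 - <<'E'
from h import *
im=snap('top','t3')
m=cv2.inRange(cv2.cvtColor(im,cv2.COLOR_RGB2HSV),(8,90,90),(32,255,255)); n,l,st,ce=cv2.connectedComponentsWithStats(m[170:260,230:360])
for i in range(1,n):
  if st[i,4]>8: c=ce[i]+[230,170];print('top',st[i,4],c,at('top',*c,.022),at('top',*c,.085))
E
```

```text
clock: 28.72
tcp_pos: [0.4976, -0.2473, 0.1804]
tool_rot: [1.22, 2.89, 0.001]
wrist_force: [1.2, 0.7, 0.0]
gripper_width: 0.0007
grip_force: 0.0
clock: 29.35
tcp_pos: [0.6063, -0.1066, 0.1769]
tool_rot: [-1.221, -2.892, 0.001]
wrist_force: [0.6, -0.7, -0.1]
gripper_width: 0.0471
grip_force: 0.0
clock: 29.98
tcp_pos: [0.6068, -0.1089, 0.0797]
tool_rot: [1.223, 2.892, -0.0]
wrist_force: [0.9, -0.9, -0.2]
gripper_width: 0.048
grip_force: 0.0
top 45 [266.6 187.4] [0.636  0.1384 0.022 ] [0.6278 0.1343 0.085 ]
top 45 [288.35555556 196.6       ] [0.6016 0.0636 0.022 ] [0.5951 0.0631 0.085 ]
top 43 [277.55813953 197.51162791] [0.5995 0.1012 0.022 ] [0.5931 0.0989 0.085 ]
top 45 [256.73333333 199.64444444] [0.5942 0.1737 0.022 ] [0.5881 0.168  0.085 ]
```

```bash
python3 -m crank '[0,0,-4,0,0,0,0,0,-3.2,0,0,0,0,0,0,0,0,0,0,0,0,0,0,0]' && python3 -m crank '[0,0,0,0,0,0,0,0,0,0,0,0,0,0,0,0,0,0]' 15 && python3 -m crank '[0,0,5,0,0,0,0,0,5,0,0,0,0,0,5,0,0,0,0,0,0,0,0,0,0,0,0,0,0,0]'
```

```text
clock: 30.52
tcp_pos: [0.608, -0.1082, 0.0089]
tool_rot: [1.221, 2.891, 0.001]
wrist_force: [0.8, -0.0, -0.0]
gripper_width: 0.0479
grip_force: 0.0
clock: 30.9
tcp_pos: [0.607, -0.1077, 0.0076]
tool_rot: [1.221, 2.893, 0.001]
wrist_force: [-1.4, 0.8, 5.3]
gripper_width: 0.026
grip_force: 30.0
clock: 31.52
tcp_pos: [0.6057, -0.1073, 0.1559]
tool_rot: [-1.221, -2.893, -0.0]
wrist_force: [-0.2, 0.4, -1.5]
gripper_width: 0.026
grip_force: 30.0
```

```bash
python3 -m crank '[-1.9,-4.3,1,0,0,0,-1.9,-4.3,1,0,0,0,-1.9,-4.3,0,0,0,0,-1.8,-4.3,0,0,0,0,0,0,0,0,0,0]' && python3 -m crank '[0,0,0,0,0,0,0,0,0,0,0,0]'
python3 - <<'E'
from h import *
s=get_state();print(s['tcp_pos']);snap('wrist','w5')
E
```

```text
clock: 32.15
tcp_pos: [0.5277, -0.2839, 0.1749]
tool_rot: [-1.232, -2.887, 0.004]
wrist_force: [-0.3, -0.1, 0.4]
gripper_width: 0.0259
grip_force: 30.0
clock: 32.4
tcp_pos: [0.5318, -0.2779, 0.1756]
tool_rot: [-1.218, -2.894, -0.001]
wrist_force: [0.1, -0.1, -1.4]
gripper_width: 0.0256
grip_force: 30.0
[ 0.5317503  -0.27787326  0.17560576]
```

View pics/w5.png

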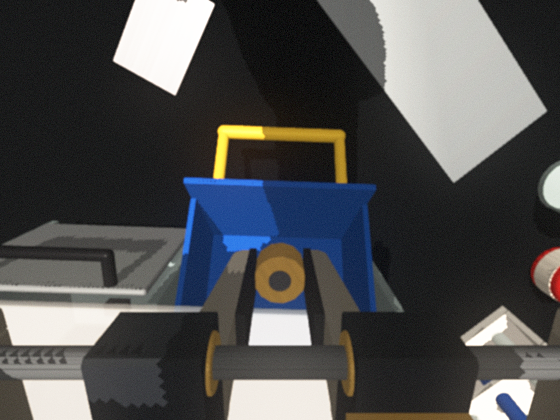

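The tipped bin has its front edge at row 184 and the rack front at about row 308; the weight is centred laterally at column 280. I'll check the clearances.

Run:
```python
from h import *
s=get_state();xb=np.array([.7,-.714,0])
for u,v,z in((280,184,.115),(390,306,.18),(160,306,.18),(280,131,.088)):
  p=at('wrist',u,v,z,s);print(p,((p-s['tcp_pos'])@xb).round(4))
```

```text
[ 0.5082 -0.2535  0.115 ] -0.034
[ 0.5942 -0.2507  0.18  ] 0.0242
[ 0.4991 -0.3435  0.18  ] 0.0238
[ 0.4834 -0.228   0.088 ] -0.0696
```

```bash
python3 -m crank '[-0.3,0.3,-3,0,0,0,0,0,-2.5,0,0,0,0,0,-0.9,0,0,0,0,0,0,0,0,0,0,0,0,0,0,0]' && python3 -m crank '[0,0,0,0,0,0,0,0,0,0,0,0,0,0,0,0,0,0]' 48 && python3 -m crank '[0,0,3,0,0,0,0,0,5,0,0,0,0,0,0,0,0,0]' && python3 -m crank '[-3.5,3.5,0,0,0,0,-3.5,3.5,0,0,0,0,-1,1,0,0,0,0,0,0,0,0,0,0,0,0,0,0,0,0]' 0
python3 - <<'E'
from h import *
s=get_state();print(s['tcp_pos']);w=snap('wrist','w6');t=snap('top','t4');c=snap('scene','s4')
o=np.zeros((520,800,3),np.uint8);o[:420,:560]=w;o[:240,560:]=cv2.resize(c[60:360,140:440],(240,240));o[240:350,560:]=cv2.resize(t[160:250,165:361],(240,110))
cv2.imwrite('pics/m4.png',o[:,:,::-1])
E
```

```text
clock: 33.08
tcp_pos: [0.5291, -0.2769, 0.1136]
tool_rot: [1.221, 2.893, 0.0]
wrist_force: [0.7, -0.2, -1.6]
gripper_width: 0.0259
grip_force: 30.0
clock: 33.45
tcp_pos: [0.5286, -0.2768, 0.113]
tool_rot: [1.221, 2.894, 0.0]
wrist_force: [-0.4, -0.3, -0.2]
gripper_width: 0.0442
grip_force: 0.0
clock: 33.83
tcp_pos: [0.5305, -0.2782, 0.1965]
tool_rot: [1.219, 2.887, 0.001]
wrist_force: [0.4, 0.4, -0.9]
gripper_width: 0.0441
grip_force: 0.0
clock: 34.45
tcp_pos: [0.4494, -0.1977, 0.1927]
tool_rot: [1.222, 2.893, -0.001]
wrist_force: [0.1, -0.2, -0.5]
gripper_width: 0.0001
grip_force: 0.0
[ 0.4493695  -0.19766868  0.1927306 ]
```

View pics/m4.png

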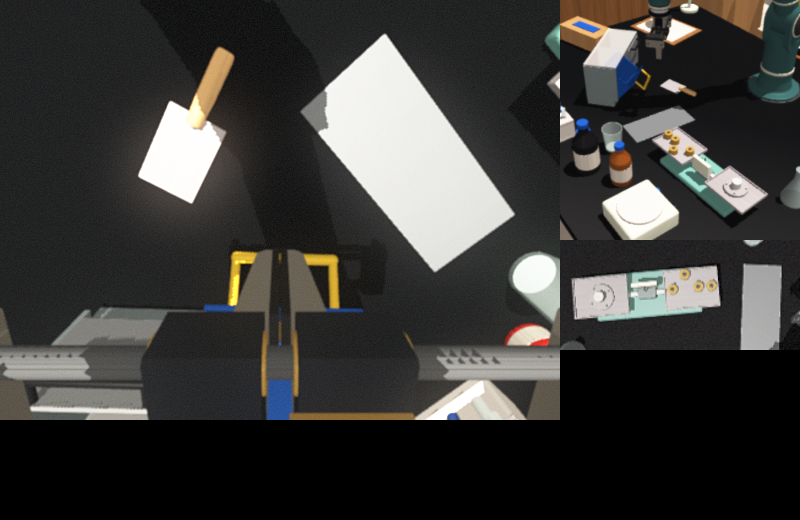

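The mat is empty, so the weight is in the bin; the pans look undisturbed. Now I push the bar from the front.

```bash
python3 -m crank '[0,0,-4,0,0,0,0,0,-4,0,0,0,0,0,-3.4,0,0,0,0,0,0,0,0,0,0,0,0,0,0,0]' && python3 -m crank '[1,-1,0,0,0,0,0.9,-0.9,0,0,0,0,0,0,0,0,0,0]' && python3 -m crank '[0.35,-0.35,0.6,0,0,0,0.35,-0.35,0.9,0,0,0,0.5,-0.5,1.2,0,0,0,0.7,-0.7,1.5,0,0,0,0.7,-0.7,1.3,0,0,0]'
```

```text
clock: 35.22
tcp_pos: [0.4491, -0.1975, 0.0794]
tool_rot: [1.222, 2.893, -0.0]
wrist_force: [1.0, -0.5, -0.0]
gripper_width: 0.0006
grip_force: 0.0
clock: 35.6
tcp_pos: [0.4687, -0.217, 0.0793]
tool_rot: [1.222, 2.892, -0.001]
wrist_force: [0.2, 0.6, 0.0]
gripper_width: 0.0004
grip_force: 0.0
clock: 36.22
tcp_pos: [0.4941, -0.2422, 0.135]
tool_rot: [1.221, 2.893, 0.0]
wrist_force: [-0.1, 0.7, -0.1]
gripper_width: 0.0004
grip_force: 0.0
```

Run:
```python
from h import *
for f in('scene0','s3','s4',None):
  im=cv2.imread(f'pics/{f}.png') if f else snap('scene','s5')[:,:,::-1]
  m=cv2.inRange(cv2.cvtColor(im,cv2.COLOR_BGR2HSV),(20,140,110),(32,255,255))[90:200,180:290];ys,xs=np.nonzero(m)
  print(f,len(xs),xs.min()+180,xs.max()+180,ys.min()+90,ys.max()+90)
s=get_state();print(s['wrist_force'])
c=np.array([.5182,-.266]);xb=np.array([.7,-.714]);pv=c+.084*xb
for t in(0,.1,.2,.3,.5,.65):
  q=pv+xb*(-.084*np.cos(t)-.105*np.sin(t));z=.055+.105*np.cos(t)-.084*np.sin(t)
  y=np.array([.714,.7]); print(t,proj('scene',[*(q+y*.045),z]),proj('scene',[*(q-y*.045),z]))
a=cv2.imread('pics/s5.png')[80:200,150:310];cv2.imwrite('pics/m5.png',cv2.resize(a,(800,600),interpolation=2))
```

```text
scene0 149 215 237 129 148
s3 112 234 253 150 171
s4 113 234 252 146 171
None 118 234 253 149 171
[ 0.65315698 -0.65745918  1.6142866 ]
0 [229. 147.] [235.6 132.1]
0.1 [232.4 149.9] [238.9 134.9]
0.2 [235.5 153. ] [241.8 137.9]
0.3 [238.3 156.3] [244.4 141.2]
0.5 [242.6 163.4] [248.6 148. ]
0.65 [244.8 168.9] [250.6 153.4]
```

View pics/m5.png

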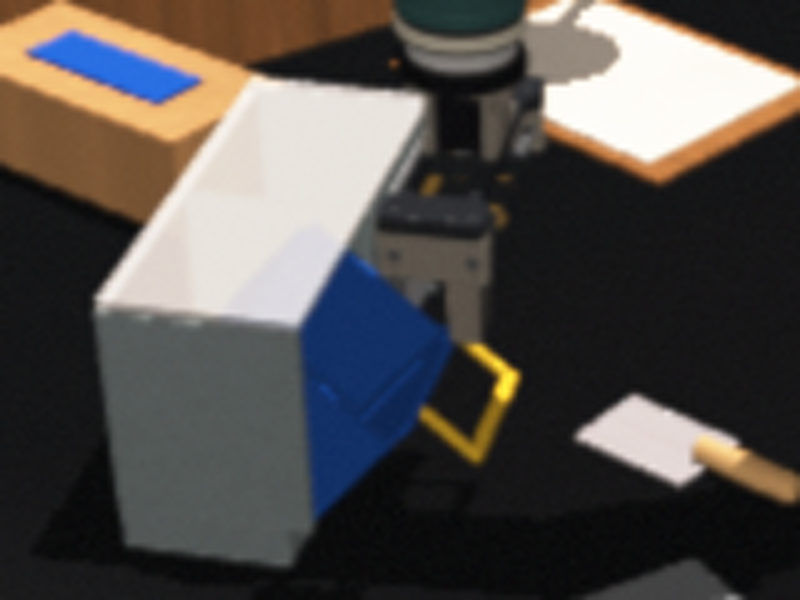

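The bin is still tipped: the fingers slipped over the bar, which is lower than I assumed. I'll retreat, go lower and push again.

```bash
python3 -m crank '[-2,2,0,0,0,0,-2,2,0,0,0,0,0,0,-4,0,0,0,0,0,-4,0,0,0,0,0,0,0,0,0]' && python3 -m crank '[0.9,-0.9,0,0,0,0,0.9,-0.9,0,0,0,0,0,0,0,0,0,0]' && python3 -m crank '[0.35,-0.35,0.2,0,0,0,0.5,-0.5,0.8,0,0,0]' && python3 -m crank '[0.6,-0.6,1.2,0,0,0,0.6,-0.6,1.5,0,0,0,0.6,-0.6,1.2,0,0,0,0,0,0,0,0,0]'
cat > bar.py <<'E'
from h import *
im=snap('scene','sx')[:,:,::-1]
m=cv2.inRange(cv2.cvtColor(im,cv2.COLOR_BGR2HSV),(20,140,110),(32,255,255))[90:200,180:290];ys,xs=np.nonzero(m)
print(len(xs),xs.min()+180,xs.max()+180,ys.min()+90,ys.max()+90,get_state()['wrist_force'])
E
python3 bar.py
```

```text
clock: 36.9
tcp_pos: [0.4513, -0.201, 0.0518]
tool_rot: [-1.22, -2.889, 0.001]
wrist_force: [-0.3, -0.2, 0.4]
gripper_width: 0.0004
grip_force: 0.0
clock: 37.28
tcp_pos: [0.4728, -0.2207, 0.0547]
tool_rot: [1.222, 2.892, 0.0]
wrist_force: [0.1, 0.8, 0.1]
gripper_width: 0.0004
grip_force: 0.1
clock: 37.52
tcp_pos: [0.4738, -0.2221, 0.0617]
tool_rot: [-1.213, -2.879, -0.009]
wrist_force: [-15.1, 17.3, 4.0]
gripper_width: -0.0
grip_force: 11.6
clock: 38.02
tcp_pos: [0.4842, -0.2335, 0.1002]
tool_rot: [-1.204, -2.86, -0.02]
wrist_force: [-33.8, 28.8, 26.9]
gripper_width: 0.0003
grip_force: 23.0
59 226 242 149 158 [-34.22666738  30.18901296  25.19575243]
```

The push is binding. The bar's arc is mostly upward here, so friction resists my mainly horizontal push. I'll move upward to let friction help.

```bash
python3 -m crank '[0,0,0.6,0,0,0,0,0,0.6,0,0,0]' && python3 bar.py
```

```text
clock: 38.33
tcp_pos: [0.4904, -0.2401, 0.1135]
tool_rot: [-1.213, -2.877, -0.009]
wrist_force: [-15.3, 9.8, 13.8]
gripper_width: 0.0007
grip_force: 9.3
63 222 240 145 154 [-20.70885593  14.46502651  21.24208313]
```

```bash
python3 -m crank '[0,0,0.6,0,0,0,0.1,-0.1,0.6,0,0,0]' && python3 bar.py
```

```text
clock: 38.62
tcp_pos: [0.4996, -0.2478, 0.1276]
tool_rot: [1.221, 2.892, -0.0]
wrist_force: [0.7, 1.2, 0.4]
gripper_width: 0.0004
grip_force: 0.0
67 215 234 138 147 [-0.23447794  0.06171762 -0.1915838 ]
```

It snapped home. I'll give it a gentle nudge, retreat and verify.

```bash
python3 -m crank '[0.4,-0.4,0,0,0,0,0.5,-0.5,0,0,0,0,0,0,0,0,0,0]' && python3 -m crank '[-2,2,0,0,0,0,-3,3,0,0,0,0,-3,3,2,0,0,0,-3,3,2,0,0,0,0,0,0,0,0,0]' && python3 -m crank '[-3,0,0,0,0,0,0,0,0,0,0,0,0,0,0,0,0,0]' && python3 bar.py
python3 - <<'E'
from h import *
t=snap('top','t6');c=cv2.imread('pics/sx.png')[:,:,::-1];r=cv2.imread('pics/s2.png')[:,:,::-1]
o=np.zeros((600,800,3),np.uint8);o[:400,:440]=cv2.resize(c[150:350,200:420],(440,400));o[:300,440:]=cv2.resize(c[80:230,140:320],(360,300))
o[400:,:440]=cv2.resize(t[150:250,165:385],(440,200));o[320:560,440:]=cv2.resize(r[180:340,180:420],(360,240));cv2.imwrite('pics/m6.png',o[:,:,::-1])
d=np.abs(c.astype(int)-r).sum(2)[200:340,240:410];print('diff px',(d>90).sum())
E
```

```text
clock: 39.05
tcp_pos: [0.5065, -0.2547, 0.126]
tool_rot: [-1.219, -2.889, -0.003]
wrist_force: [-5.2, 4.7, 6.1]
gripper_width: 0.0004
grip_force: 3.8
clock: 39.67
tcp_pos: [0.3976, -0.1448, 0.1675]
tool_rot: [1.218, 2.894, 0.004]
wrist_force: [0.7, -0.5, 0.1]
gripper_width: 0.0004
grip_force: 0.0
clock: 40.05
tcp_pos: [0.3692, -0.147, 0.1667]
tool_rot: [1.222, 2.893, -0.001]
wrist_force: [0.3, 0.2, 0.2]
gripper_width: 0.0005
grip_force: 0.0
148 215 237 129 148 [-0.52515073  0.48718213 -0.58928354]
diff px 1071
```

View pics/m6.png

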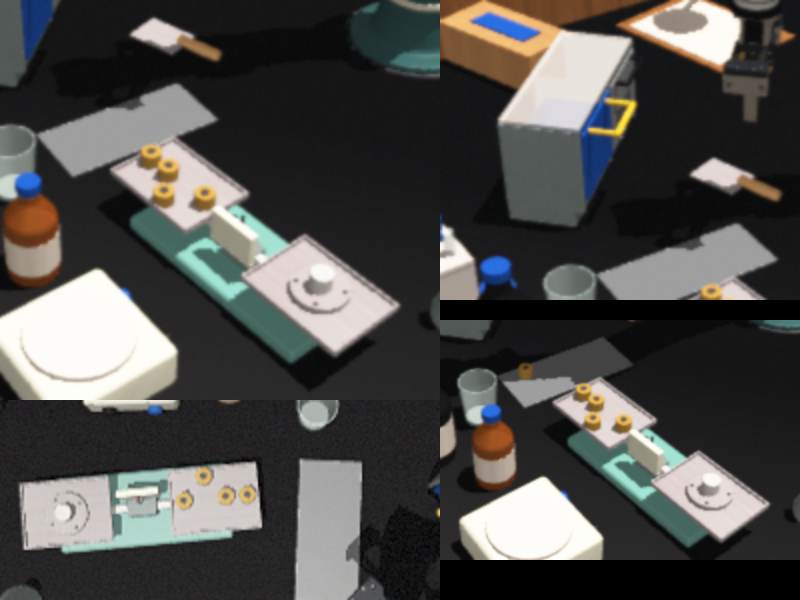

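The bar's pixels match the starting home position, the pans are unchanged and level, and no weight is loose.

```bash
python3 -c "
from plant import *
print(hand_in())"
```

```text
the job is handed in; nothing more can be done
None
```

I handed the job in at about 40 s on the robot's clock. The flange balances four brass weights (beam tilt measured at about 0.004 rad just after weighing; the pans looked unchanged at the end), the fifth weight went into the bin, the bin is home, and the glassware was not knocked over; the hand-in returned no verdict.

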